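Open the sample chamber to its stop and load the tube block

TASK

Open the hinged lid of the sample chamber by its loop handle until it meets its stop: feel for it, press the lid lightly but firmly home against it, and do not force it, because the stop is set somewhere else each time. Then gently stand the metal tube block upright on the floor inside the chamber and let go, leaving the lid open against its stop and the things around where they stand.

Things in the scene. Friction and masses are not known exactly. Their poses are not given: they have to be found in the camera images.
- chamber: White box with a grey foot, 135 (x) x 190 (y) x 90 mm high, fixed to the table; origin: centre of its underside. x points from its front (the side with the lid's loop handle) to its hinge side, z up. Inside 123 x 178 mm, walls 6 mm thick, inner floor 30 mm above the origin.
- lid (a joint): Hinge angle of the lid, rad: 0 shut, growing as it opens; starts between 0 and 0.3. White plate 134 x 190 x 8 mm, 0.2 kg, hinged along the chamber's rear top edge; its free edge rises and swings towards the chamber's +x. The hinge is stiff, the lid stays where it is left: moving it takes 2 to 3 N at the handle. A stop ends the opening between 1.3 and 1.8 rad, elsewhere each time.
- lid_handle (a point): Middle of the crossbar of the lid's handle: a rigid U-shaped loop of dark round bar 10 mm thick, 84 mm wide over all, standing out from the lid's front edge in the lid's plane. The crossbar runs parallel to the hinge axis, 180 mm from it and 4 mm above it when shut; 40 mm free between bar and lid edge, 64 mm between the loop's legs. The bar can turn between the fingers.
- lid_hinge (a point): Middle of the hinge axis, at the chamber's rear top edge (67.5, 0, 92 mm in the chamber's frame). The axis runs along the chamber's y.
- lid_heel (a point): Centre of the round end, 12 mm across, of a small steel heel on the lid, 30 mm from the hinge axis. It stands straight up while the lid is shut and swings back and down as the lid opens, until it presses on the stop's rubber pad: the lid is then at its stop. Extra force at the handle is a sixth of the force on the pad.
- stop_post: Aluminium post 28 x 44 x 58 mm behind the chamber; origin: centre of its underside. On it a screw, set to a different height each time, with a sprung rubber pad 17 mm across: the lid's stop. The pad yields 1 mm per 20 N, so at the handle the push rises 0.5 N per mm. An extra 5 to 8 N at the handle means firmly home; an extra 12 N (75 N on the pad) is forcing it. Let go, the lid settles, still touching.
- tube_block: Bare aluminium block 60 (x) x 40 (y) x 50 mm high, about 0.3 kg, with two rows of four small dark holes on top; it stands on the table. Origin: centre of its underside.
- carton: Plain brown cardboard carton 50 x 50 x 65 mm, a bystander; origin: centre of its underside.
- jar: Round amber jar 50 mm across, 70 mm high, a bystander; origin: centre of its underside.
- tape: Roll of paper tape lying flat, 90 mm across, 24 mm high, a bystander; origin: centre of its underside.
- dishes: Stack of three clear round dishes, 88 mm across, 44 mm high, a bystander; origin: centre of its underside.

How it is judged:
On the way:
1. the lid is open and pressed firmly home against its stop (20 N or more on the stop pad) (value of joint lid above 1.2 rad and contact force between stop_post and anything else above 20 N), for 0.2 s.
At the end, for the whole second after the job is handed in: The lid is open and still touches its stop (more than 1 N on the pad); the tube block stands upright (within 0.1 rad) and at rest on the chamber's inner floor (within 4 mm of its height), inside its walls (value of joint lid above 1.2 rad and contact force between stop_post and anything else above 1 N and x of tube_block in the frame of chamber between -0.061 and 0.061 m and y of tube_block in the frame of chamber between -0.089 and 0.089 m and z of tube_block in the frame of chamber between 0.026 and 0.034 m and angle between tube_block's own z axis and vertical below 0.1 rad and linear speed of tube_block below 0.02 m/s).
It fails at once if the stop is forced (more than 75 N on it) (contact force between stop_post and anything else above 75 N).
It fails at once if the tube block is dropped or banged into the chamber (more than 80 N) (contact force between tube_block and chamber above 80 N).
It fails at once if a bystander is moved more than 30 mm (distance of any of carton, jar, tape, dishes from where it was at the start of the episode above 0.03 m).
It also fails if it takes over 72 s, if anything falls off the work surface, if the arm or the gripper's body presses on something with over 40 N, if the wrist force passes 120 N, or if a joint passes its speed limit or range.

ROBOT

A 7-joint arm with a two-finger parallel gripper is mounted at the origin on the work surface. World frame = base frame: x ahead of the robot, y to its left, z up, the work surface at z = 0. Lengths are in m, angles in rad, forces in N, time in s.
With the tool pointing down it reaches from about 0.4 to 0.875 m from the base axis. Payload 19.3 kg.
Tool frame: the origin (TCP) lies at the very end of the fingers, on their centre line; the grasp point (between the pads) lies 19 mm behind it; z points along the fingers, y is the direction in which the jaws open and shut (so a half turn about z gives the same grasp; the last joint's range is limited). The gripper opens to 85 mm and grips with 20 to 120 N. Pads are 22 mm wide; open, the fingers measure 114 mm over their backs; the gripper's body (76 mm by 85 mm) begins 54 mm behind the grasp point. The pads swing forward as they close: fully open they stand 13 mm farther back than shut.
Start: joints at [1.07, 0.521, -0.036, 1.599, 0.021, 1.021, -0.113], TCP at [0.261, -0.568, 0.231] pointing down, gripper open.
Joint ranges: [-2.91, 2.91], [-0.3, 2.13], [-1.5, 1.42], [0.17, 2.43], [-1.26, 4.41], [0.16, 1.93], [-2.52, 2.52]. Speed limits (rad/s): [1.89, 1.89, 2.39, 2.39, 3.01, 3.01, 3.01].

INTERFACE

Orientations are given as [roll, pitch, yaw] about the fixed x, y, z axes, in that order (R = Rz(yaw) Ry(pitch) Rx(roll)).
In Python, from workcell import bot gives the robot as it stands.
- The arm moves only by the tool carry_out, never from a script. Its argument "targets" is a list of rows, each a list of 7 numbers: the shift along the tool's x, y, z in mm, then the turn, a rotation vector about the tool's x, y, z in units of 6 degrees (1.0 is 6 degrees), then the closure in counts, from 0 (fully open) to 255 (shut). A call has 1 to 5 rows; each row shifts and turns the commanded pose from where the row before left it, along the tool's axes as they then stand; what a row does not reach is not made up. A row lasts 1/12 s, in which the tool goes at most 41.7 mm and 7.16 degrees, less where a joint would pass 70% of its speed; a pose out of reach is approached as far as the arm can. A call is refused whole if a number of a shift passes 41.7 or a number of a turn 1, either way. A call with a gripper value outside its range is refused whole. The fingers move at their own pace and stop on an object; "force" is the grip in N (left out, the last holds). Time passes only in rows, so rows that do not move let the fingers close. It gives the time, the measured TCP pose, the force and the opening at its end, in the units of the state.
- bot.observe(): the state, without advancing time (a new reading comes with each control period).
- bot.grab_frame(name): name is "side" or "top"; returns a dict with "color" (480x640x3 uint8, red, green, blue), "z_map" (480x640 float32, m along the optical axis (not along the pixel's ray), 0 where there is no reading), "K" (3x3 intrinsics, pixels), "cam_to_world" (4x4, takes a point from camera to world coordinates). Camera axes: x right, y down, z forward; pixel columns grow to the right and rows downward; lengths in m; the calibration is good to about 2 mm. A picture is of the moment at which its call begins.
- bot.job_done(): hands the job in, once; it reports no verdict.
The state is a dict: "clock": time; "qpos": joint angles; "qd": joint speeds; "joint_efforts": joint torques, N m; "position": TCP position; "tool_rot": TCP orientation; "force": force on the tool from outside, world axes, zero at the start; "moment": the same for the moment, N m; "grip_width": finger opening in m.
Only numpy, scipy, OpenCV 4.12 (cv2) and the standard library are available. Lean on these libraries where they do the work, as an engineer would, in place of code of your own. Each camera call takes 0.05 s, during which the arm holds its last target. There are 200 camera calls.

## Working session

There is one attempt and no reset: what is moved stays moved. The work goes in short steps, Python scripts to look and compute and a tool call to move; the robot and the scene stay as the last step left them, time stands still between calls to the robot, and variables do not carry over. Pictures are saved under pics/ and viewed, about 8 in all and at most 12, crops included, and the job is handed in when it is done.

Besides the shell and the picture viewer there is one more tool, called after "Call:" as name(argument=value, ...) on one line, values as JSON. carry_out: Moves the arm, as the interface text tells. Its arguments: {"type":"object","properties":{"targets":{"type":"array","items":{"type":"array","items":{"type":"number"}}},"force":{"type":"number"}},"required":["targets"]}

```bash
mkdir -p pics; ls; cat > h.py <<'E'
import numpy as np, cv2
from workcell import bot
def grab(n):
    f=bot.grab_frame(n); return f
def pts(f):
    z=f["z_map"]; K=f["K"]; v,u=np.mgrid[:480,:640]
    P=np.stack([(u-K[0,2])/K[0,0]*z,(v-K[1,2])/K[1,1]*z,z,np.ones_like(z)],-1)
    W=(P@f["cam_to_world"].T)[...,:3]; W[z==0]=np.nan; return W
def save(f,n): cv2.imwrite(f"pics/{n}.png",f["color"][...,::-1])
def proj(f,p):
    c=np.linalg.inv(f["cam_to_world"])@np.append(p,1); q=f["K"]@c[:3]; return q[:2]/q[2]
E
python3 - <<'E'
from h import *
s=bot.observe(); print(s)
for n in("side","top"):
    f=grab(n); save(f,n+"0"); np.savez(n+"0.npz",**f); print(n,f["K"].round(1),f["cam_to_world"].round(3))
a=np.vstack([cv2.imread("pics/side0.png"),cv2.imread("pics/top0.png")])
E
```

```text
pics
{'clock': 0.0, 'qpos': array([ 1.06983806,  0.52200071, -0.0362942 ,  1.60003632,  0.02123231,
        1.02110895, -0.11282966]), 'qd': array([ 1.11980007e-03,  8.71661080e-04, -1.43733466e-03,  3.86866445e-04,
       -1.47467667e-03, -1.14758491e-03,  9.37969833e-05]), 'joint_efforts': array([ 4.39223240e-04, -9.27110767e+01,  1.98014483e+00, -3.69933271e+01,
        1.78027729e-02,  8.19726993e-03, -2.02634965e-05]), 'position': array([ 0.26076497, -0.56761033,  0.23072427]), 'tool_rot': array([-3.14043172e+00,  1.28859801e-04,  4.30707326e-01]), 'force': array([-0.52449035,  0.78681506, -0.12193012]), 'moment': array([-0.06759555, -0.01353714,  0.01899196]), 'grip_width': 0.08547285448624109}
side [[623.9   0.  314.9]
 [  0.  623.9 242.4]
 [  0.    0.    1. ]] [[-0.846 -0.354  0.399 -0.   ]
 [-0.533  0.582 -0.613  0.864]
 [-0.015 -0.732 -0.682  1.06 ]
 [ 0.     0.     0.     1.   ]]
top [[602.7   0.  320.2]
 [  0.  602.7 241. ]
 [  0.    0.    1. ]] [[ 1.700e-02 -9.930e-01  1.160e-01  3.800e-01]
 [-1.000e+00 -1.700e-02  3.000e-03  1.600e-02]
 [-1.000e-03 -1.160e-01 -9.930e-01  1.459e+00]
 [ 0.000e+00  0.000e+00  0.000e+00  1.000e+00]]
```

View pics/top0.png

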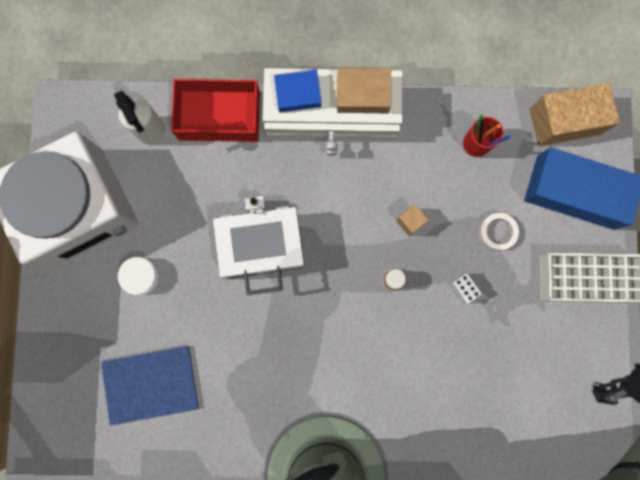

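View pics/side0.png

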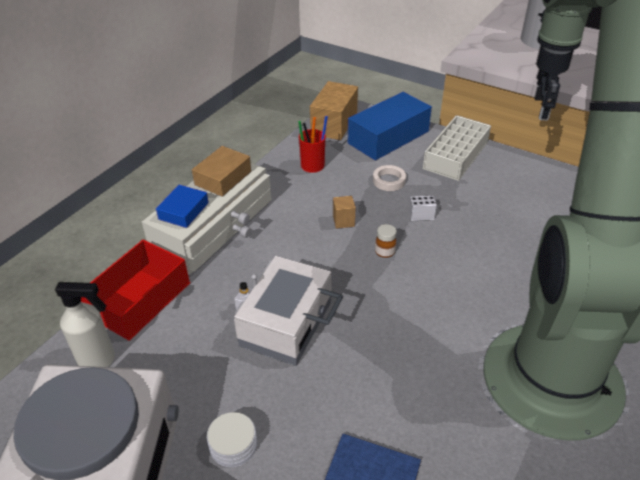

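The top view shows the chamber at about (258,242), handle crossbar at (264,290), stop post at (255,203), tube block at (467,288), jar at (395,280), carton at (412,219), tape at (500,232) and dishes at (137,276). The side view agrees, with the lid nearly shut. Next I'll measure these with depth.

```bash
python3 - <<'E'
from h import *
f=dict(np.load("top0.npz")); W=pts(f); hsv=cv2.cvtColor(f["color"],cv2.COLOR_RGB2HSV)
def blob(name,u0,v0,u1,v1,zl,zh,m=None):
    b=np.zeros((480,640),bool); b[v0:v1,u0:u1]=1
    b&=(W[...,2]>zl)&(W[...,2]<zh)
    if m is not None:b&=m
    n,l,st,c=cv2.connectedComponentsWithStats(b.astype(np.uint8))
    k=1+st[1:,4].argmax(); b=l==k
    p=W[b]; r=cv2.minAreaRect((p[:,:2]*1000).astype(np.float32))
    print(name,b.sum(),"med",np.median(p,0).round(4),"rect",np.round(r[0],1),np.round(r[1],1),round(r[2],1),"z",np.percentile(p[:,2],[2,50,98]).round(4)); return p,b
white=(hsv[...,1]<60)
blob("block",440,265,495,315,.04,.06); blob("jar",375,260,415,300,.06,.08); blob("carton",390,195,440,240,.055,.075)
blob("tape",470,205,530,260,.015,.035); blob("dish",105,245,170,305,.03,.06)
p,b=blob("lid",200,200,310,282,.085,.16)
# plane fit
A=np.c_[p[:,:2],np.ones(len(p))]; 
for _ in range(3):
    c=np.linalg.lstsq(A,p[:,2],rcond=None)[0]; r=abs(p[:,2]-A@c); k=r<.004; A=A[k];p=p[k]
print("plane",c,"angle",np.arctan(np.hypot(*c[:2])),"dir",np.degrees(np.arctan2(c[1],c[0])),len(p))
dark=(hsv[...,2]<90)
ph,bh=blob("handle",235,262,295,300,.085,.2,dark)
print("handle px",np.argwhere(bh).min(0),np.argwhere(bh).max(0))
blob("post",235,190,275,215,.04,.2)
im=f["color"][180:310,200:320,::-1]; cv2.imwrite("pics/c1.png",cv2.resize(im,None,fx=5,fy=4.5,interpolation=cv2.INTER_CUBIC))
E
```

```text
block 465 med [ 0.4395 -0.3225  0.051 ] rect [ 439.2 -323.2] [60.2 42.1] 36.0 z [0.0435 0.051  0.0573]
jar 301 med [ 0.4567 -0.1532  0.0708] rect [ 456.4 -153.4] [43.4 42.4] 67.3 z [0.0635 0.0708 0.0771]
carton 465 med [ 0.5983 -0.1955  0.0654] rect [ 599.3 -197.2] [49.8 51.8] 39.1 z [0.0589 0.0654 0.0718]
tape 600 med [ 0.5776 -0.4095  0.0245] rect [ 577.8 -409.3] [88.3 90.4] 10.6 z [0.0165 0.0245 0.0306]
dish 1120 med [0.4548 0.4503 0.0431] rect [455.3 451.7] [85.2 88.2] 1.3 z [0.0359 0.0431 0.0495]
lid 5112 med [0.5326 0.1617 0.1017] rect [523.1 160.7] [168.9 191.1] 8.9 z [0.0948 0.1017 0.1081]
plane [-0.0124918  -0.00427182  0.10908718] angle 0.013201256650539835 dir -161.12086137279806 4123
handle 75 med [0.446  0.1115 0.1033] rect [449.2 118.1] [47.4 22.7] 0.0 z [0.0981 0.1033 0.1091]
handle px [269 271] [290 281]
post 343 med [0.6222 0.1704 0.0611] rect [621.1 163.9] [49.9 70.8] 3.7 z [0.0429 0.0611 0.1295]
```

View pics/c1.png

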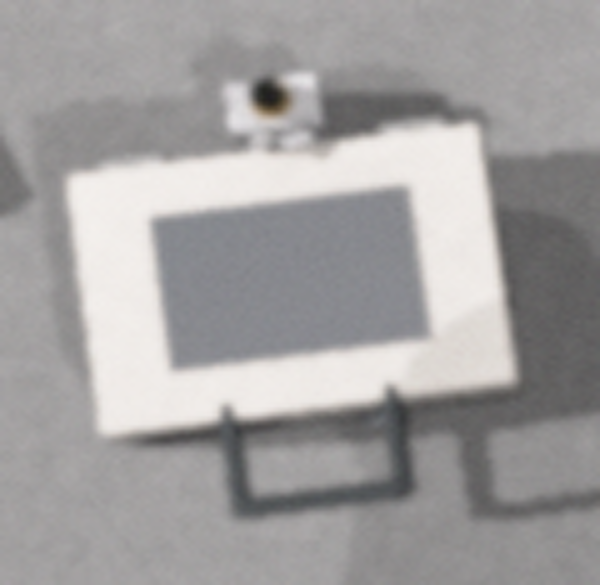

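Lid is practically shut (top at z≈0.10). Handle crossbar in the crop runs (240,505)–(405,490), and the lid corners are at (68,177), (478,122), (517,382) and (103,436). Casting rays.

```bash
cat >> h.py <<'E'
def ray(f,u,v,z):
    d=f["cam_to_world"][:3,:3]@np.linalg.solve(f["K"],[u,v,1.]); o=f["cam_to_world"][:3,3]
    return o+d*(z-o[2])/d[2]
E
python3 - <<'E'
from h import *
f=dict(np.load("top0.npz"))
R=lambda x,y,z: ray(f,200+x/5-.4,180+y/4.5-.4,z)
b1=R(242,505,.096);b2=R(403,490,.096); print("bar",b1,b2,(b1+b2)/2,np.linalg.norm(b1-b2))
c=[R(x,y,.1) for x,y in((68,177),(478,122),(517,382),(103,436))]
for i in range(4):
    d=c[(i+1)%4]-c[i]; print(c[i],np.linalg.norm(d),np.degrees(np.arctan2(d[1],d[0])))
print("lid centre",sum(c)/4)
g=dict(np.load("side0.npz")); W=pts(g)
print("side handle depth", [proj(g,p) for p in (b1,b2)])
# block edge dirs
W=pts(f); m=((W[...,2]>.043)&(W[...,2]<.06)).astype(np.uint8); m[:, :440]=0;m[:,495:]=0;m[:265]=0;m[315:]=0
P=W[m>0][:,:2]*1000; r=cv2.minAreaRect(P.astype(np.float32)); bp=cv2.boxPoints(r); print(bp)
for i in range(4):
    d=bp[(i+1)%4]-bp[i];print(np.hypot(*d),np.degrees(np.arctan2(d[1],d[0])))
E
```

```text
bar [0.4207369  0.18153979 0.096     ] [0.42949015 0.109115   0.096     ] [0.42511353 0.14532739 0.096     ] 0.07295182510659537
[0.58490388 0.26558725 0.1       ] 0.18899614043359608 -80.42137199465289
[0.61635301 0.07922606 0.1       ] 0.13360759443010353 -171.14891577844702
[0.48433647 0.05866828 0.1       ] 0.18861578986518382 99.25655976964961
[0.45399657 0.2448279  0.1       ] 0.13254309619785684 9.010957720095407
lid centre [0.53489748 0.16207737 0.1       ]
side handle depth [array([326.07436332, 322.13465866]), array([340.74144569, 297.30379888])]
[[ 402.43655 -323.89056]
 [ 427.17062 -357.8977 ]
 [ 475.8848  -322.46692]
 [ 451.15073 -288.45978]]
42.050682 -53.970856
60.236294 36.02914
42.050682 126.029144
60.236294 -143.97086
```

```bash
cat >> h.py <<'E'
from scipy.spatial.transform import Rotation as Ro
def state():
    s=bot.observe(); return s["position"],Ro.from_euler("xyz",s["tool_rot"]),s
def run(p,R,rows):
    p=np.array(p,float)
    for r in rows:
        r=np.array(r,float); p=p+R.apply(r[:3]/1000); R=R*Ro.from_rotvec(np.radians(6)*r[3:6])
    return p,R
E
python3 - <<'E'
from h import *
from scipy.optimize import least_squares
p,R,s=state(); T=np.array([.425,.145,.231]); N=20
w=-np.degrees(1.731-.4307)/6/N
f=lambda x: (run(p,R,[[x[0],x[1],0,0,0,w]]*N)[0]-T)[:2]
x=least_squares(f,[35,0]).x; print(x,w)
for k in range(0,21,2):
    q,_=run(p,R,[[x[0],x[1],0,0,0,w]]*k); print(q.round(3),np.hypot(*q[:2]).round(3))
E
```

```text
[ 37.56017097 -11.45337183] -0.6208475175071745
[ 0.261 -0.568  0.231] 0.625
[ 0.318 -0.514  0.231] 0.604
[ 0.367 -0.453  0.231] 0.583
[ 0.408 -0.386  0.231] 0.562
[ 0.44  -0.314  0.231] 0.541
[ 0.463 -0.239  0.231] 0.521
[ 0.476 -0.162  0.231] 0.502
[ 0.478 -0.083  0.231] 0.485
[ 0.47  -0.005  0.231] 0.47
[0.453 0.072 0.231] 0.458
[0.425 0.145 0.231] 0.449
```

Call:
carry_out(targets=[[37.6,-11.5,0,0,0,-0.62,0],[37.6,-11.5,0,0,0,-0.62,0],[37.6,-11.5,0,0,0,-0.62,80],[37.6,-11.5,0,0,0,-0.62,165],[37.6,-11.5,0,0,0,-0.62,165]], force=40)

```text
clock: 0.52
position: [0.3901, -0.4182, 0.231]
tool_rot: [-3.141, -0.0, 0.759]
force: [0.5, -0.6, -0.6]
grip_width: 0.0515
```

Call:
carry_out(targets=[[37.6,-11.5,0,0,0,-0.62,165],[37.6,-11.5,0,0,0,-0.62,165],[37.6,-11.5,0,0,0,-0.62,165],[37.6,-11.5,0,0,0,-0.62,165],[37.6,-11.5,0,0,0,-0.62,165]])

```text
clock: 0.93
position: [0.4638, -0.2368, 0.2312]
tool_rot: [-3.142, -0.0, 1.083]
force: [2.2, 0.4, 0.1]
grip_width: 0.0303
```

Call:
carry_out(targets=[[37.6,-11.5,0,0,0,-0.62,165],[37.6,-11.5,0,0,0,-0.62,165],[37.6,-11.5,0,0,0,-0.62,165],[37.6,-11.5,0,0,0,-0.62,165],[37.6,-11.5,0,0,0,-0.62,165]])

```text
clock: 1.35
position: [0.4757, -0.0414, 0.2312]
tool_rot: [3.142, -0.0, 1.408]
force: [0.5, -0.5, -0.9]
grip_width: 0.0302
```

Call:
carry_out(targets=[[37.6,-11.5,0,0,0,-0.62,165],[37.6,-11.5,0,0,0,-0.62,165],[37.6,-11.5,0,0,0,-0.62,165],[37.6,-11.5,0,0,0,-0.62,165],[37.6,-11.5,0,0,0,-0.62,165]])

```text
clock: 1.77
position: [0.4246, 0.1475, 0.2313]
tool_rot: [3.141, -0.0, 1.732]
force: [1.1, 0.7, 0.3]
grip_width: 0.0301
```

Call:
carry_out(targets=[[0,0,0,0,0,0,165],[0,0,0,0,0,0,165],[0,0,0,0,0,0,165]])

```text
clock: 2.02
position: [0.4254, 0.1454, 0.2312]
tool_rot: [-3.141, 0.0, 1.729]
force: [0.0, 0.0, 1.0]
grip_width: 0.0304
```

Call:
carry_out(targets=[[0,0,33,0,0,0,165],[0,0,33,0,0,0,165],[0,0,30,0,0,0,165],[0,0,0,0,0,0,165]])

```text
clock: 2.35
position: [0.4235, 0.1436, 0.1312]
tool_rot: [-3.135, 0.001, 1.727]
force: [-0.7, -0.8, -0.0]
grip_width: 0.0305
```

```bash
python3 - <<'E'
from h import *
f=grab("side"); save(f,"s1"); a=f["color"][210:370,220:420,::-1]
g=grab("top"); b=g["color"][230:330,210:335,::-1]
print([proj(f,(x,y,.096)) for x,y in((.4207,.1815),(.4295,.109))])
cv2.imwrite("pics/c2.png",np.hstack([cv2.resize(a,(400,400),interpolation=3),cv2.resize(b,(400,400),interpolation=3)]))
E
```

```text
[array([326.10057554, 322.12897581]), array([340.76555844, 297.26659801])]
```

View pics/c2.png

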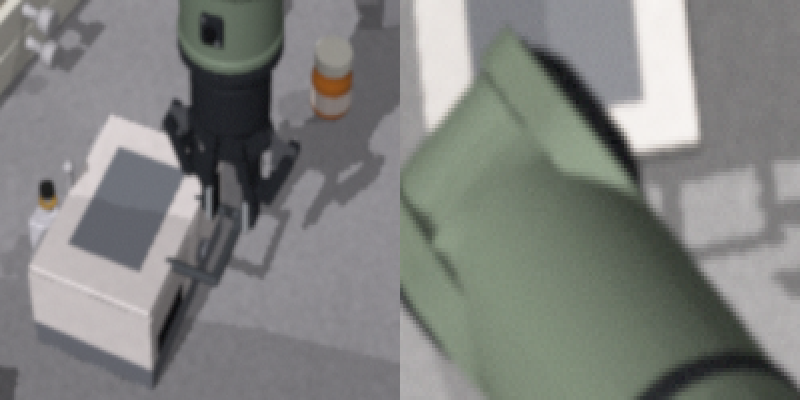

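Side crop: the crossbar corners are at (326,322) and (339,295), matching the projection. The fingers straddle it. Going down and closing.

Call:
carry_out(targets=[[0,0,20,0,0,0,165],[0,0,20,0,0,0,165],[0,0,14,0,0,0,165],[0,0,0,0,0,0,165]], force=40)

```text
clock: 2.78
position: [0.4257, 0.1453, 0.0812]
tool_rot: [-3.141, 0.001, 1.728]
force: [-1.2, 0.3, 1.0]
grip_width: 0.0301
```

Call:
carry_out(targets=[[0,0,0,0,0,0,255],[0,0,0,0,0,0,255],[0,0,0,0,0,0,255],[0,0,0,0,0,0,255]])

```text
clock: 3.12
position: [0.4244, 0.1455, 0.0825]
tool_rot: [-3.14, 0.001, 1.729]
force: [-11.4, -0.3, -0.3]
grip_width: 0.0084
```

```bash
python3 - <<'E'
from h import *
p,R,s=state(); print(p,s["tool_rot"],s["grip_width"],s["force"],s["qpos"].round(2))
E
```

```text
[0.42441812 0.14545885 0.08252367] [-3.14032194e+00  7.37306913e-04  1.72907717e+00] 0.00836326143047378 [-11.43279897  -0.34258401  -0.25733696] [-0.1   0.53 -0.47  2.15  0.45  0.55 -0.74]
```

```bash
python3 - <<'E'
import numpy as np
a=np.r_[np.arange(0.03,1.2,.08),np.arange(1.15,2.0,.03)]
a=np.r_[.03+.08*np.arange(15), 1.15+.03*np.arange(1,24)]
for i in range(len(a)-1): print("%.2f->%.2f y %.1f z %.1f"%(a[i],a[i+1],180*(np.cos(a[i])-np.cos(a[i+1])),-180*(np.sin(a[i+1])-np.sin(a[i]))))
E
```

```text
0.03->0.11 y 1.0 z -14.4
0.11->0.19 y 2.2 z -14.2
0.19->0.27 y 3.3 z -14.0
0.27->0.35 y 4.4 z -13.7
0.35->0.43 y 5.5 z -13.3
0.43->0.51 y 6.5 z -12.8
0.51->0.59 y 7.5 z -12.3
0.59->0.67 y 8.5 z -11.6
0.67->0.75 y 9.4 z -10.9
0.75->0.83 y 10.2 z -10.1
0.83->0.91 y 11.0 z -9.3
0.91->0.99 y 11.7 z -8.4
0.99->1.07 y 12.3 z -7.4
1.07->1.15 y 12.9 z -6.4
1.15->1.18 y 5.0 z -2.1
1.18->1.21 y 5.0 z -2.0
1.21->1.24 y 5.1 z -1.8
1.24->1.27 y 5.1 z -1.7
1.27->1.30 y 5.2 z -1.5
1.30->1.33 y 5.2 z -1.4
1.33->1.36 y 5.3 z -1.2
1.36->1.39 y 5.3 z -1.1
1.39->1.42 y 5.3 z -0.9
1.42->1.45 y 5.4 z -0.7
1.45->1.48 y 5.4 z -0.6
1.48->1.51 y 5.4 z -0.4
1.51->1.54 y 5.4 z -0.2
1.54->1.57 y 5.4 z -0.1
1.57->1.60 y 5.4 z 0.1
1.60->1.63 y 5.4 z 0.2
1.63->1.66 y 5.4 z 0.4
1.66->1.69 y 5.4 z 0.6
1.69->1.72 y 5.4 z 0.7
1.72->1.75 y 5.3 z 0.9
1.75->1.78 y 5.3 z 1.0
1.78->1.81 y 5.3 z 1.2
1.81->1.84 y 5.2 z 1.4
```

Start with half a step to check (shift −1 mm in y to relax the grip).

Call:
carry_out(targets=[[0,0,-7,0,0,0,255],[0,0,-7.4,0,0,0,255],[0,2,-14.2,0,0,0,255],[0,3,-14,0,0,0,255]])

```text
clock: 3.45
position: [0.4306, 0.1466, 0.1258]
tool_rot: [3.141, -0.0, 1.729]
force: [5.0, 0.0, -5.9]
grip_width: 0.0082
```

Call:
carry_out(targets=[[0,4.4,-13.7,0,0,0,255],[0,5.5,-13.3,0,0,0,255],[0,6.5,-12.8,0,0,0,255],[0,7.5,-12.3,0,0,0,255],[0,8.5,-11.6,0,0,0,255]])

```text
clock: 3.87
position: [0.4617, 0.1515, 0.1899]
tool_rot: [-3.141, 0.0, 1.729]
force: [-5.4, 0.0, -0.9]
grip_width: 0.0081
```

```bash
python3 - <<'E'
from h import *
f=grab("side"); save(f,"s2"); a=f["color"][170:370,190:440,::-1]
cv2.imwrite("pics/c3.png",cv2.resize(a,(500,400),interpolation=3))
E
```

```text
(no output)
```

View pics/c3.png

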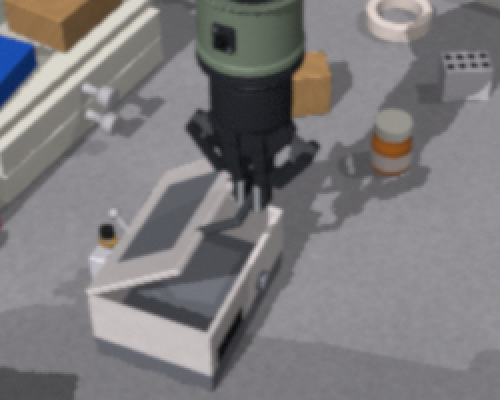

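The lid is lifting with the fingers on the crossbar (crop ~(245,215)); chamber is visible and open. Continuing.

Call:
carry_out(targets=[[0,9.4,-10.9,0,0,0,255],[0,10.2,-10.1,0,0,0,255],[0,11,-9.3,0,0,0,255],[0,11.7,-8.4,0,0,0,255],[0,12.3,-7.4,0,0,0,255]])

```text
clock: 4.33
position: [0.5155, 0.1603, 0.2369]
tool_rot: [-3.141, 0.0, 1.729]
force: [-15.3, -3.3, 18.0]
grip_width: 0.0087
```

Call:
carry_out(targets=[[0,6.4,-3.4,0,0,0,255],[0,6.5,-3,0,0,0,255],[0,5,-2.1,0,0,0,255],[0,5,-2,0,0,0,255]])

```text
clock: 4.67
position: [0.5389, 0.164, 0.247]
tool_rot: [3.14, -0.0, 1.729]
force: [-8.1, -1.8, 11.9]
grip_width: 0.0082
```

```bash
cat > st.py <<'E'
from h import *
p,R,s=state(); e=np.array([.987,.16,0]); H=np.array([.6016,.1728,.092])
d=p+[0,0,.019]-H; x=d@e; z=d[2]; th=np.arctan2(z,-x)
t=np.array([np.sin(th)*e[0],np.sin(th)*e[1],np.cos(th)])
print("tcp",p.round(4),"th %.3f r %.4f"%(th,np.hypot(x,z)),"F",s["force"].round(1),"tangential push %.1f"%(-s["force"]@t),s["clock"],s["grip_width"],s["qpos"].round(2))
E
python3 st.py
```

```text
tcp [0.5389 0.164  0.247 ] th 1.222 r 0.1852 F [-8.1 -1.8 11.9] tangential push 3.7 4.6667 0.00822524114900473 [ 0.01  0.45 -0.56  1.73  0.27  1.04 -0.49]
```

Call:
carry_out(targets=[[0,4,-3.5,0,0,0,255],[0,5,-3,0,0,0,255],[0,0,0,0,0,0,255]])

```text
clock: 4.92
position: [0.5483, 0.1654, 0.2512]
tool_rot: [3.141, -0.001, 1.729]
force: [7.1, 3.4, -20.3]
grip_width: 0.0082
```

```bash
python3 st.py
```

```text
tcp [0.5483 0.1654 0.2512] th 1.278 r 0.1861 F [  7.1   3.4 -20.3] tangential push -1.4 4.9167 0.008246895873626486 [ 0.01  0.46 -0.56  1.7   0.27  1.06 -0.48]
```

Radial stiffness muddles the reading; loosen the grip a little so that one finger pushes cleanly against the bar.

Call:
carry_out(targets=[[0,0,0,0,0,0,207],[0,0,0,0,0,0,207],[0,0,0,0,0,0,207]])

```text
clock: 5.17
position: [0.548, 0.1653, 0.252]
tool_rot: [3.14, -0.0, 1.729]
force: [-0.6, -0.2, 0.2]
grip_width: 0.0159
```

Call:
carry_out(targets=[[0,3,-1,0,0,0,207],[0,4,-1,0,0,0,207],[0,4,-1,0,0,0,207]])

```text
clock: 5.42
position: [0.5589, 0.1671, 0.2542]
tool_rot: [3.142, 0.0, 1.729]
force: [-2.9, 0.2, 2.5]
grip_width: 0.0161
```

```bash
python3 st.py
```

```text
tcp [0.5589 0.1671 0.2542] th 1.337 r 0.1863 F [-2.9  0.2  2.5] tangential push 2.1 5.4167 0.016067810009641987 [ 0.    0.48 -0.56  1.67  0.28  1.08 -0.48]
```

Call:
carry_out(targets=[[0,5,-1.1,0,0,0,207],[0,5,-1,0,0,0,207]])

```text
clock: 5.58
position: [0.569, 0.1688, 0.256]
tool_rot: [-3.142, -0.0, 1.729]
force: [-1.8, -1.3, 2.0]
grip_width: 0.0165
```

Call:
carry_out(targets=[[0,5,-0.9,0,0,0,207],[0,5,-0.8,0,0,0,207]])

```text
clock: 5.75
position: [0.5789, 0.1704, 0.2576]
tool_rot: [-3.142, -0.0, 1.729]
force: [-2.4, -0.9, 0.8]
grip_width: 0.0159
```

```bash
python3 st.py
```

```text
tcp [0.5789 0.1704 0.2576] th 1.448 r 0.1860 F [-2.4 -0.9  0.8] tangential push 2.4 5.75 0.015911033775553914 [-0.01  0.51 -0.55  1.61  0.29  1.11 -0.47]
```

Call:
carry_out(targets=[[0,5,-0.6,0,0,0,207],[0,5,-0.4,0,0,0,207]])

```text
clock: 5.92
position: [0.5888, 0.172, 0.2585]
tool_rot: [-3.142, -0.0, 1.729]
force: [-1.1, 0.1, 2.4]
grip_width: 0.0165
```

Call:
carry_out(targets=[[0,5,-0.3,0,0,0,207],[0,5,-0.2,0,0,0,207]])

```text
clock: 6.08
position: [0.5986, 0.1735, 0.259]
tool_rot: [-3.142, -0.0, 1.729]
force: [-2.6, -0.9, 2.6]
grip_width: 0.0162
```

Call:
carry_out(targets=[[0,5,0,0,0,0,207],[0,5,0.2,0,0,0,207]])

```text
clock: 6.25
position: [0.6085, 0.1751, 0.2588]
tool_rot: [3.142, -0.0, 1.729]
force: [-2.1, -0.0, 1.5]
grip_width: 0.0164
```

Call:
carry_out(targets=[[0,5,0.3,0,0,0,207],[0,5,0.4,0,0,0,207]])

```text
clock: 6.42
position: [0.6182, 0.1767, 0.2581]
tool_rot: [-3.141, 0.0, 1.729]
force: [-4.9, -0.5, 2.9]
grip_width: 0.0161
```

Call:
carry_out(targets=[[0,4,0.4,0,0,0,207],[0,0,0,0,0,0,207]])

```text
clock: 6.58
position: [0.6222, 0.1773, 0.2574]
tool_rot: [-3.141, -0.0, 1.729]
force: [-1.8, -0.7, 2.4]
grip_width: 0.0165
```

Call:
carry_out(targets=[[0,4,0.4,0,0,0,207],[0,4,0.5,0,0,0,207]])

```text
clock: 6.75
position: [0.6293, 0.1784, 0.2568]
tool_rot: [-3.14, 0.0, 1.729]
force: [-10.0, -1.9, 6.9]
grip_width: 0.016
```

Call:
carry_out(targets=[[0,0,0,0,0,0,207],[0,0,0,0,0,0,207],[0,0,0,0,0,0,207]])

```text
clock: 7.0
position: [0.6294, 0.1784, 0.2567]
tool_rot: [-3.141, 0.0, 1.729]
force: [-5.5, -0.9, 3.1]
grip_width: 0.0159
```

```bash
python3 st.py; python3 - <<'E'
from h import *
f=grab("side"); save(f,"s3"); a=f["color"][150:370,190:440,::-1]
cv2.imwrite("pics/c4.png",cv2.resize(a,(750,600),interpolation=3))
E
```

```text
tcp [0.6294 0.1784 0.2567] th 1.724 r 0.1859 F [-5.5 -0.9  3.1] tangential push 6.0 7.0 0.015934404628624273 [-0.03  0.59 -0.53  1.47  0.31  1.17 -0.45]
```

View pics/c4.png

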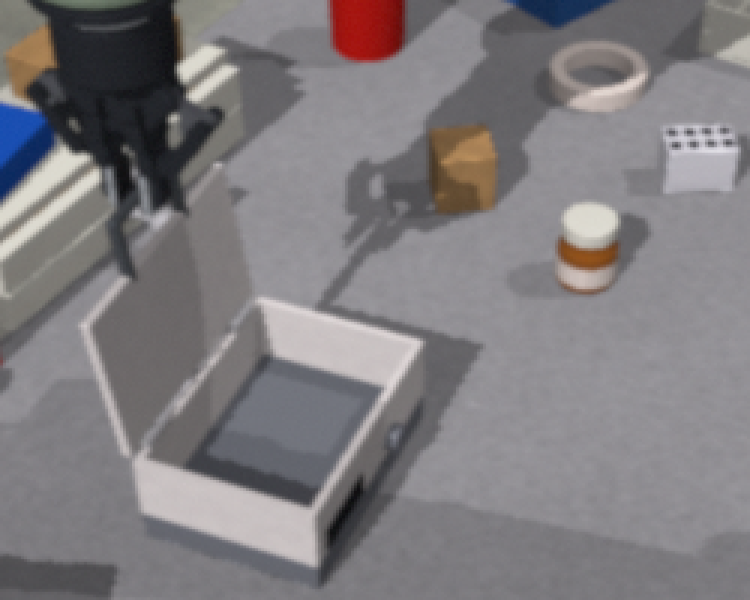

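The lid stands open against its stop; the fingers are on the crossbar, with crop ~(150,215). The static push is 6 N, so I'll press a few mm further, slowly, and hold.

Call:
carry_out(targets=[[0,1,0,0,0,0,207],[0,1,0.3,0,0,0,207],[0,0,0,0,0,0,207]])

```text
clock: 7.3
position: [0.6311, 0.1787, 0.2566]
tool_rot: [-3.14, 0.0, 1.729]
force: [-9.0, -1.9, 5.1]
grip_width: 0.0161
```

```bash
python3 st.py
```

```text
tcp [0.6311 0.1787 0.2566] th 1.733 r 0.1860 F [-9.  -1.9  5.1] tangential push 9.9 7.3 0.01611456373292821 [-0.03  0.59 -0.53  1.46  0.31  1.17 -0.45]
```

Call:
carry_out(targets=[[0,0,0,0,0,0,207],[0,0,0,0,0,0,207],[0,0,0,0,0,0,207]])

```text
clock: 7.55
position: [0.6311, 0.1788, 0.2566]
tool_rot: [-3.141, 0.0, 1.73]
force: [-8.4, -1.2, 5.1]
grip_width: 0.0161
```

```bash
python3 st.py
```

```text
tcp [0.6311 0.1788 0.2566] th 1.733 r 0.1860 F [-8.4 -1.2  5.1] tangential push 9.2 7.55 0.016137053532233426 [-0.03  0.59 -0.53  1.46  0.31  1.17 -0.45]
```

Call:
carry_out(targets=[[0,-3,0,0,0,0,207],[0,-3,0,0,0,0,190],[0,-1,0,0,0,0,140],[0,0,0,0,0,0,110],[0,0,0,0,0,0,110]])

```text
clock: 7.97
position: [0.625, 0.1776, 0.2565]
tool_rot: [3.141, -0.0, 1.729]
force: [-0.2, 0.5, 0.5]
grip_width: 0.0485
```

Call:
carry_out(targets=[[0,0,-15,0,0,0,110],[0,0,-30,0,0,0,110],[0,0,-30,0,0,0,110],[0,0,0,0,0,0,60],[0,0,0,0,0,0,60]])

```text
clock: 8.38
position: [0.6255, 0.178, 0.333]
tool_rot: [3.138, -0.0, 1.729]
force: [0.9, -1.0, -0.8]
grip_width: 0.0654
```

```bash
python3 st.py; python3 - <<'E'
from h import *
from scipy.optimize import least_squares
p,R,s=state(); T=np.array([.4395,-.323,.2]); N=15
w=np.degrees(1.729-.63)/6/N
f=lambda x: (run(p,R,[[x[0],x[1],x[2],0,0,w]]*N)[0]-T)
x=least_squares(f,[-35,0,5]).x; print(x,w)
for k in range(0,16,3):
    q,_=run(p,R,[[*x,0,0,w]]*k); print(q.round(3),np.hypot(*q[:2]).round(3))
f=grab("side"); save(f,"s4"); np.savez("side4.npz",**f)
E
```

```text
tcp [0.6255 0.178  0.333 ] th 1.665 r 0.2612 F [ 0.9 -1.  -0.8] tangential push -0.8 8.3833 0.06538077674663546 [-0.03  0.53 -0.54  1.38  0.27  1.31 -0.42]
[-37.49587559  -0.0590662    8.80118673] 0.699645129831972
[0.626 0.178 0.333] 0.65
[0.635 0.066 0.307] 0.638
[ 0.62  -0.045  0.28 ] 0.621
[ 0.581 -0.15   0.253] 0.6
[ 0.52  -0.244  0.227] 0.574
[ 0.44  -0.323  0.2  ] 0.545
```

Call:
carry_out(targets=[[-37.5,0,8.8,0,0,0.7,40],[-37.5,0,8.8,0,0,0.7,40],[-37.5,0,8.8,0,0,0.7,40],[-37.5,0,8.8,0,0,0.7,40],[-37.5,0,8.8,0,0,0.7,40]])

```text
clock: 8.85
position: [0.6265, -0.0108, 0.2857]
tool_rot: [-3.14, 0.0, 1.359]
force: [1.6, 0.4, 0.4]
grip_width: 0.0719
```

Call:
carry_out(targets=[[-37.5,0,8.8,0,0,0.7,40],[-37.5,0,8.8,0,0,0.7,40],[-37.5,0,8.8,0,0,0.7,40],[-37.5,0,8.8,0,0,0.7,40],[-37.5,0,8.8,0,0,0.7,40]])

```text
clock: 9.27
position: [0.561, -0.1855, 0.2419]
tool_rot: [-3.14, 0.0, 0.992]
force: [0.3, 0.9, 0.3]
grip_width: 0.072
```

Call:
carry_out(targets=[[-37.5,0,8.8,0,0,0.7,40],[-37.5,0,8.8,0,0,0.7,40],[-37.5,0,8.8,0,0,0.7,40],[-37.5,0,8.8,0,0,0.7,40],[-37.5,0,8.8,0,0,0.7,40]])

```text
clock: 9.68
position: [0.4372, -0.3249, 0.1981]
tool_rot: [-3.141, 0.001, 0.626]
force: [0.1, -0.0, -0.5]
grip_width: 0.0717
```

Call:
carry_out(targets=[[0,0,40,0,0,0,40],[0,0,40,0,0,0,40],[0,0,0,0,0,0,40],[0,0,0,0,0,0,40]])

```text
clock: 10.02
position: [0.4381, -0.3229, 0.1183]
tool_rot: [-3.137, 0.001, 0.63]
force: [0.4, -0.6, 1.5]
grip_width: 0.0723
```

```bash
python3 - <<'E'
from h import *
p,R,s=state(); print(p,s["tool_rot"],s["grip_width"])
f=grab("side"); g=grab("top")
a=f["color"][120:260,370:500,::-1]; b=g["color"][160:330,150:350,::-1]
cv2.imwrite("pics/c5.png",np.hstack([cv2.resize(a,(400,420),interpolation=3),cv2.resize(b,(400,420),interpolation=3)]))
np.savez("top5.npz",**g); np.savez("side5.npz",**f)
W=pts(f); z=W[...,2]; hsv=cv2.cvtColor(f["color"],cv2.COLOR_RGB2HSV)
m=(abs(z-.05)<.006)&(abs(W[...,0]-.44)<.06)&(abs(W[...,1]+.323)<.06)
P=W[m]; r=cv2.minAreaRect((P[:,:2]*1000).astype(np.float32)); print("block side",m.sum(),r,np.median(P,0))
E
```

```text
[ 0.43811169 -0.32285723  0.11826321] [-3.13735707e+00  1.43333251e-03  6.30235916e-01] 0.07234446437050812
block side 274 ((438.8465576171875, -319.2212219238281), (59.83032989501953, 51.24420166015625), 33.66742706298828) [ 0.43978059 -0.31771812  0.04997856]
```

View pics/c5.png

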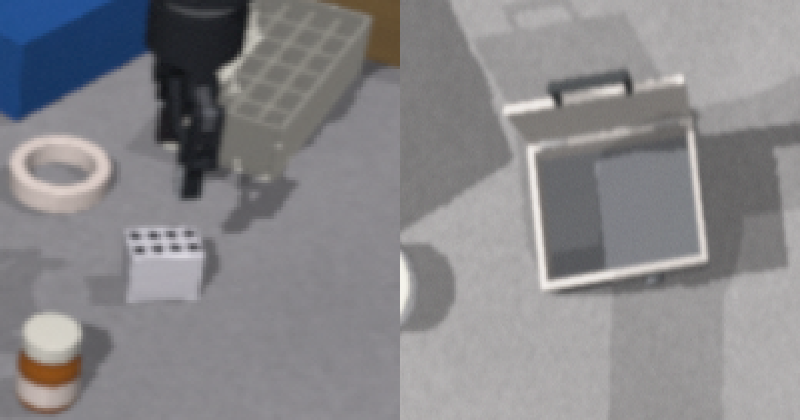

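Side crop: fingertips at image ~(432,183), block top at ~(424,200). Top crop: rim corners (535,148), (690,122), (708,262) and (545,288), with the lid open behind. Checking both by projection.

```bash
python3 - <<'E'
from h import *
f=dict(np.load("side5.npz")); g=dict(np.load("top5.npz"))
p,R,s=state()
print("tips",[proj(f,p+R.apply([0,k,-.01])).round(0) for k in(-.04,0,.04)],"block top proj",proj(f,(.4393,-.323,.05)))
c=[ray(g,150+(x-400)/2-.25,160+y*170/420-.3,.09) for x,y in((535,148),(690,122),(708,262),(545,288))]
for i in range(4):
    d=c[(i+1)%4]-c[i]; print(c[i],np.linalg.norm(d),np.degrees(np.arctan2(d[1],d[0])))
print("chamber c",sum(c)/4)
t0=dict(np.load("top0.npz"))
for nm,u in(("block",(467.5,288.5)),): print(ray(t0,*u,.05))
E
```

```text
tips [array([430., 184.]), array([426., 174.]), array([423., 165.])] block top proj [423.19910342 200.14145473]
[0.5850115  0.25805778 0.09      ] 0.17958026150316214 -81.1799244468683
[0.61254692 0.08060111 0.09      ] 0.13236804771283758 -169.82282571760538
[0.48226154 0.05721265 0.09      ] 0.1866406457030074 98.36348127393644
[0.4551142  0.24186842 0.09      ] 0.13090227409075414 7.10425726356573
chamber c [0.53373354 0.15943499 0.09      ]
[ 0.43868352 -0.32448682  0.05      ]
```

Call:
carry_out(targets=[[0,0,30,0,0,0,40],[0,0,30,0,0,0,40],[0,0,25,0,0,0,40],[0,0,22,0,0,0,40],[0,0,0,0,0,0,40]], force=40)

```text
clock: 10.53
position: [0.4389, -0.3231, 0.0111]
tool_rot: [-3.14, 0.001, 0.631]
force: [-0.4, 1.4, 0.6]
grip_width: 0.072
```

Call:
carry_out(targets=[[0,0,0,0,0,0,255],[0,0,0,0,0,0,255],[0,0,0,0,0,0,255],[0,0,0,0,0,0,255],[0,0,0,0,0,0,255]])

```text
clock: 10.95
position: [0.4402, -0.3244, 0.0148]
tool_rot: [3.139, -0.001, 0.63]
force: [-0.2, 2.6, 10.9]
grip_width: 0.0394
```

Call:
carry_out(targets=[[0,0,-10,0,0,0,255],[0,0,-30,0,0,0,255],[0,0,-40,0,0,0,255],[0,0,-40,0,0,0,255],[0,0,-40,0,0,0,255]])

```text
clock: 11.37
position: [0.4388, -0.3235, 0.1761]
tool_rot: [3.141, -0.0, 0.63]
force: [0.5, -1.3, -2.7]
grip_width: 0.0402
```

Call:
carry_out(targets=[[0,0,-30,0,0,0,255],[0,0,0,0,0,0,255],[0,0,0,0,0,0,255]])

```text
clock: 11.62
position: [0.4396, -0.3242, 0.2054]
tool_rot: [3.137, -0.001, 0.629]
force: [-0.1, -0.4, -3.4]
grip_width: 0.0394
```

```bash
python3 st.py; python3 - <<'E'
from h import *
from scipy.optimize import least_squares
p,R,s=state(); T=np.array([.520,.159,p[2]]); N=15
w=-np.degrees(1.731-s["tool_rot"][2])/6/N
f=lambda x: (run(p,R,[[x[0],x[1],0,0,0,w]]*N)[0]-T)[:2]
x=least_squares(f,[35,0]).x; print(x,w)
for k in range(0,16,3):
    q,_=run(p,R,[[*x,0,0,0,w]]*k); print(q.round(3),np.hypot(*q[:2]).round(3))
E
```

```text
tcp [ 0.4396 -0.3242  0.2054] th 0.505 r 0.2736 F [-0.1 -0.4 -3.4] tangential push 3.0 11.6167 0.03944616573050944 [ 0.68  0.43 -0.21  1.83  0.11  0.88 -0.52]
[33.18526565 -8.91370432] -0.7012389813531603
[ 0.44  -0.324  0.205] 0.546
[ 0.498 -0.24   0.205] 0.553
[ 0.537 -0.144  0.205] 0.556
[ 0.554 -0.043  0.205] 0.555
[0.548 0.06  0.205] 0.551
[0.52  0.159 0.204] 0.544
```

Call:
carry_out(targets=[[33.2,-8.9,0,0,0,-0.7,255],[33.2,-8.9,0,0,0,-0.7,255],[33.2,-8.9,0,0,0,-0.7,255],[33.2,-8.9,0,0,0,-0.7,255],[33.2,-8.9,0,0,0,-0.7,255]])

```text
clock: 12.03
position: [0.526, -0.1749, 0.2018]
tool_rot: [-3.14, 0.0, 1.0]
force: [0.7, -0.9, -2.9]
grip_width: 0.0396
```

Call:
carry_out(targets=[[33.2,-8.9,0,0,0,-0.7,255],[33.2,-8.9,0,0,0,-0.7,255],[33.2,-8.9,0,0,0,-0.7,255],[33.2,-8.9,0,0,0,-0.7,255],[33.2,-8.9,0,0,0,-0.7,255]])

```text
clock: 12.45
position: [0.5536, -0.0062, 0.2018]
tool_rot: [-3.14, 0.0, 1.366]
force: [1.4, -0.6, -2.5]
grip_width: 0.0394
```

Call:
carry_out(targets=[[33.2,-8.9,0,0,0,-0.7,255],[33.2,-8.9,0,0,0,-0.7,255],[33.2,-8.9,0,0,0,-0.7,255],[33.2,-8.9,0,0,0,-0.7,255],[33.2,-8.9,0,0,0,-0.7,255]])

```text
clock: 12.87
position: [0.519, 0.161, 0.2018]
tool_rot: [-3.14, 0.0, 1.733]
force: [0.2, -0.1, -2.6]
grip_width: 0.0392
```

Call:
carry_out(targets=[[0,0,20,0,0,0,255],[0,0,20,0,0,0,255],[0,0,10,0,0,0,255],[0,0,0,0,0,0,255],[0,0,0,0,0,0,255]])

```text
clock: 13.28
position: [0.5198, 0.1593, 0.1523]
tool_rot: [-3.14, 0.0, 1.729]
force: [-0.4, 0.2, -1.7]
grip_width: 0.0396
```

```bash
python3 st.py; python3 - <<'E'
from h import *
f=grab("side"); a=f["color"][150:370,190:440,::-1]
p,R,s=state(); print("block bottom corners px (crop)",[((proj(f,p+R.apply([sx*.03,sy*.02,.0148]))-[190,150])*3*[1,600/660]).round() for sx in(-1,1) for sy in(-1,1)])
cv2.imwrite("pics/c6.png",cv2.resize(a,(750,600),interpolation=3))
E
```

```text
tcp [0.5198 0.1593 0.1523] th 0.763 r 0.1147 F [-0.4  0.2 -1.7] tangential push 1.5 13.2833 0.03959213640283408 [-0.02  0.54 -0.53  1.87  0.36  0.83 -0.58]
block bottom corners px (crop) [array([345., 340.]), array([292., 325.]), array([308., 395.]), array([254., 379.])]
```

View pics/c6.png

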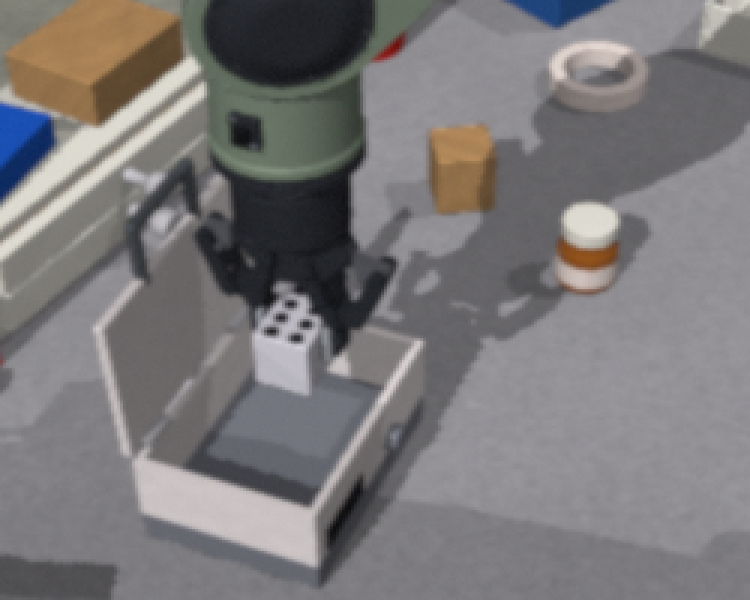

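Block hangs upright over the chamber; its bottom corners at crop (308,393) and (256,380) match the prediction. Lowering.

Call:
carry_out(targets=[[0,0,25,0,0,0,255],[0,0,25,0,0,0,255],[0,0,20,0,0,0,255],[0,0,15,0,0,0,255],[0,0,5,0,0,0,255]])

```text
clock: 13.75
position: [0.5198, 0.1592, 0.0615]
tool_rot: [-3.14, 0.0, 1.729]
force: [-1.0, -0.9, -2.6]
grip_width: 0.0395
```

Call:
carry_out(targets=[[0,0,3,0,0,0,255],[0,0,3,0,0,0,255],[0,0,0,0,0,0,255]])

```text
clock: 14.0
position: [0.5206, 0.1597, 0.0572]
tool_rot: [3.141, -0.0, 1.729]
force: [-0.2, -0.2, -2.2]
grip_width: 0.0396
```

Call:
carry_out(targets=[[0,0,3,0,0,0,255],[0,0,3,0,0,0,255],[0,0,2,0,0,0,255],[0,0,0,0,0,0,255]])

```text
clock: 14.33
position: [0.52, 0.1595, 0.0483]
tool_rot: [-3.141, 0.0, 1.729]
force: [-0.2, 0.0, -2.8]
grip_width: 0.0395
```

Call:
carry_out(targets=[[0,0,1,0,0,0,255],[0,0,1,0,0,0,255],[0,0,1,0,0,0,255],[0,0,0,0,0,0,255]])

```text
clock: 14.67
position: [0.52, 0.1596, 0.0453]
tool_rot: [-3.141, -0.0, 1.729]
force: [0.8, 0.1, -2.3]
grip_width: 0.0392
```

Call:
carry_out(targets=[[0,0,1,0,0,0,255],[0,0,1,0,0,0,255],[0,0,0,0,0,0,255]])

```text
clock: 14.92
position: [0.5202, 0.1596, 0.0448]
tool_rot: [3.141, 0.001, 1.729]
force: [-9.8, -3.5, 29.9]
grip_width: 0.0399
```

Contact felt on the floor (30 N). Relieve it and open slightly, then retreat upward.

Call:
carry_out(targets=[[0,0,-1.5,0,0,0,255],[0,0,0,0,0,0,130],[0,0,0,0,0,0,108],[0,0,0,0,0,0,108],[0,0,0,0,0,0,108]])

```text
clock: 15.33
position: [0.5205, 0.1598, 0.0451]
tool_rot: [3.141, -0.0, 1.729]
force: [2.5, -0.5, 2.2]
grip_width: 0.0493
```

Call:
carry_out(targets=[[0,0,-5,0,0,0,108],[0,0,-10,0,0,0,108],[0,0,-20,0,0,0,108],[0,0,-20,0,0,0,108]])

```text
clock: 15.67
position: [0.5194, 0.1596, 0.1009]
tool_rot: [-3.14, 0.0, 1.73]
force: [0.2, -0.2, 0.4]
grip_width: 0.0492
```

Clear of the block. Move up, then sideways out of view and check.

Call:
carry_out(targets=[[0,0,-40,0,0,0,108],[0,0,-40,0,0,0,108],[0,0,-40,0,0,0,108],[-40,0,0,0,0,0,108],[-40,0,0,0,0,0,108]])

```text
clock: 16.08
position: [0.5333, 0.0817, 0.2233]
tool_rot: [3.137, -0.0, 1.733]
force: [1.5, -1.1, -1.2]
grip_width: 0.0494
```

Call:
carry_out(targets=[[-40,0,0,0,0,0,108],[-40,0,0,0,0,0,108],[-40,0,0,0,0,0,108],[-40,0,0,0,0,0,108],[0,0,0,0,0,0,108]])

```text
clock: 16.5
position: [0.5579, -0.0859, 0.2203]
tool_rot: [-3.141, 0.003, 1.721]
force: [-0.4, -0.9, -0.7]
grip_width: 0.0491
```

```bash
python3 - <<'E'
from h import *
f=grab("side"); a=f["color"][150:370,190:440,::-1]; g=grab("top"); b=g["color"][160:330,150:350,::-1]
cv2.imwrite("pics/c7.png",np.hstack([cv2.resize(a,(400,400),interpolation=3),cv2.resize(b,(400,400),interpolation=3)]))
W=pts(g); d=W-[.535,.161,0]; e=np.array([.987,.16]); x=d[...,0]*e[0]+d[...,1]*e[1]; y=-d[...,0]*e[1]+d[...,1]*e[0]
m=(abs(x)<.055)&(abs(y)<.08)&(W[...,2]>.065)&(W[...,2]<.1)
P=np.c_[x[m],y[m]]*1000; print("block",m.sum(),cv2.minAreaRect(P.astype(np.float32)),"z",np.percentile(W[m][:,2],[5,50,95]))
# lid angle from handle/lid plate points
W=pts(f); d=W-[.535,.161,0]; x=d[...,0]*e[0]+d[...,1]*e[1]; y=-d[...,0]*e[1]+d[...,1]*e[0]
m=(abs(y)<.09)&(W[...,2]>.12)&(W[...,2]<.21)&(x>.03)&(x<.13)
c=np.polyfit(W[...,2][m],x[m],1); print("lid n",m.sum(),"angle",np.pi/2+np.arctan(c[0]))
t0=dict(np.load("top0.npz")); 
for n,(u0,v0,u1,v1,zl) in dict(jar=(375,260,415,300,.06),carton=(390,195,440,240,.055),tape=(470,205,530,260,.015),dish=(105,245,170,305,.03)).items():
    r=[np.nanmean(pts(q)[v0:v1,u0:u1][pts(q)[v0:v1,u0:u1,2]>zl],0).round(3) for q in(t0,g)]; print(n,r)
print(bot.observe()["clock"],bot.observe()["position"])
E
```

```text
block 464 ((-16.0673885345459, 0.6538562774658203), (60.38115310668945, 40.16814041137695), 89.78805541992188) z [0.07405293 0.08008755 0.08561296]
lid n 1580 angle 1.6073292187164687
jar [array([ 0.457, -0.153,  0.071]), array([ 0.423, -0.078,  0.682])]
carton [array([ 0.598, -0.196,  0.066]), array([ 0.511, -0.109,  0.64 ])]
tape [array([ 0.577, -0.409,  0.024]), array([ 0.578, -0.409,  0.024])]
dish [array([0.455, 0.45 , 0.043]), array([0.455, 0.451, 0.043])]
16.6 [ 0.55763097 -0.07887524  0.22046093]
```

View pics/c7.png

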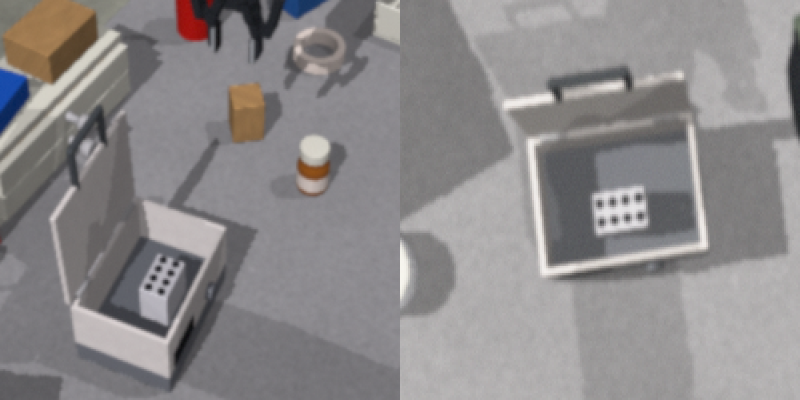

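The block stands upright on the chamber floor (top z 0.080) at about chamber (−16, 1) mm. The lid is open, and the jar, carton and tape look unmoved. One last check that the lid and the bystanders haven't shifted since release, then I hand in.

```bash
python3 - <<'E'
from h import *
f=grab("side"); e=np.array([.987,.16])
def ang(f):
    W=pts(f); d=W-[.535,.161,0]; x=d[...,0]*e[0]+d[...,1]*e[1]; y=-d[...,0]*e[1]+d[...,1]*e[0]
    m=(abs(y)<.09)&(W[...,2]>.12)&(W[...,2]<.21)&(x>.03)&(x<.13)
    c=np.polyfit(W[...,2][m],x[m],1); return np.pi/2+np.arctan(c[0])
g=dict(np.load("side5.npz")); print("lid after release",ang(g),"now",ang(f))
s0=dict(np.load("side0.npz"))
for n,(x,y,zl,zh) in dict(jar=(.457,-.153,.03,.08),carton=(.599,-.197,.03,.075)).items():
    o=[]
    for q in(s0,f):
        W=pts(q); m=(np.hypot(W[...,0]-x,W[...,1]-y)<.06)&(W[...,2]>zl)&(W[...,2]<zh); o.append(np.median(W[m],0).round(3))
    print(n,o)
bot.job_done()
E
```

```text
lid after release 1.6074356664478424 now 1.6088293954690935
jar [array([ 0.453, -0.139,  0.062]), array([ 0.453, -0.14 ,  0.062])]
carton [array([ 0.594, -0.184,  0.062]), array([ 0.594, -0.184,  0.062])]
the job is handed in; nothing more can be done
```

The job is done and handed in at about 16.7 s. The lid is open against its stop and the tube block stands upright on the chamber floor. I could not measure the pad force after letting go.

**Lid:** I opened it by the loop handle with a loosened grip so I could feel the stop. I then pressed it home with about 9 N at the handle, roughly 7 N above the hinge friction, or about 40 N on the pad. I held that for over 0.25 s, then backed off and let go without pulling the lid.

**Tube block:** I gripped it across its 40 mm sides, lowered it until it touched the floor at about 30 N (the limit is 80 N), and released it.

**Last checks:**
- **Block:** its top is at 0.080 m, as expected for standing on the inner floor, and it sits at about (−16, 1) mm in the chamber's frame.
- **Lid:** its angle has stayed the same since release, to about 0.001 rad. That it still touches the pad is inferred from this and from the smooth release.
- **Bystanders:** jar, carton, tape and dishes are within about 1 mm of where they started. The arm hid the jar and carton from the top camera, so those two were checked from the side view.
- **Disagreement:** the lid angle came out as 1.61 rad from the depth images, but about 1.67–1.72 rad from the tool position. I put this down to where the bar sat between the pads and to calibration error. Both are well above the required 1.2 rad.

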